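Load a square pile of test cartridges

ROBOT

A 7-joint arm with a two-finger parallel gripper is mounted at the origin on the work surface. World frame = base frame: x ahead of the robot, y to its left, z up, the work surface at z = 0. Lengths are in m, angles in rad, forces in N, time in s.
With the tool pointing down it reaches from about 0.35 to 0.9 m from the base axis. Payload 19.9 kg.
Tool frame: the origin (TCP) lies between the finger pads; the fingertips stand 19 mm ahead of it and the grasp point (between the pads) is the TCP; z points along the fingers, y is the line along which they close (so a half turn about z gives the same grasp; the last joint's range is limited). The gripper opens to 94 mm and grips with 3 to 60 N. Pads are 16 mm wide; open, the fingers measure 119 mm over their backs; the gripper's body (75 mm by 177 mm) begins 78 mm behind the grasp point.
Start: joints at [-1.23, 0.417, -0.01, 1.614, 0.005, 1.111, -0.053], TCP at [0.233, 0.58, 0.201] pointing down, gripper open.
Joint ranges: [-2.81, 2.81], [-0.39, 2.02], [-1.27, 1.25], [0.06, 2.57], [-1.19, 4.33], [0.19, 2], [-2.82, 2.82]. Speed limits (rad/s): [1.89, 1.89, 2.39, 2.39, 3.01, 3.01, 3.01].

INTERFACE

Orientations are given as a 3x3 rotation matrix whose columns are the frame's x, y, z axes.
In Python, from rig import robot gives the robot as it stands. Calls block until the motion is done:
- robot.move_ptp(position, orientation): joint-space move of the TCP to a pose.
- robot.move_linear(position, velocity=0.15, frame=None, threshold=None): straight line of the TCP; frame=None keeps the orientation; velocity is the mean speed in m/s. With threshold (N) it stops when the force on the tool has changed by that much, and returns True; else False.
- robot.goto_joints(angles): joint-space move.
- robot.gripper_to(opening): finger opening in m; the grip force is fixed at half the most; returns when the fingers have stopped.
- robot.pause(seconds).
- robot.ik(position, orientation): joint angles nearest the present ones, or None.
- robot.get_state(): the state.
- robot.grab_frame(name): name is "scene" or "side" or "wrist"; returns the picture (480x640x3 uint8, red, green, blue); there is no depth.
- robot.camera_info(name): a dict with "fx", "fy", "cx", "cy" (pixels), "rvec" (rotation vector, rad) and "tvec" (3), from world to camera coordinates, as OpenCV has them. Camera axes: x right, y down, z forward; pixel columns grow to the right and rows downward; lengths in m; the calibration is good to about 2 mm. A picture is of the moment at which its call begins: read the wrist's pose just before it. camera_info takes no time and is no camera call; for the wrist camera it gives the pose at the moment of the call.
A pose or a line that the arm cannot do raises robot.PlanningError and nothing moves.
- robot.sign_off(): hands the job in; it is judged then, once.
The state is a dict: "time": time; "qpos": joint angles; "joint_vel": joint speeds; "effort": joint torques, N m; "ee_pos": TCP position; "tool_rot": TCP orientation; "force": force on the tool from outside, world axes, zero at the start; "moment": the same for the moment, N m; "opening": finger opening in m; "grasp_force": force on a finger pad.
Only numpy, scipy, OpenCV 4.12 (cv2) and the standard library are available. Lean on these libraries where they do the work, as an engineer would, in place of code of your own. Each camera call takes 0.05 s, during which the arm holds its last target. There are 200 camera calls.

TASK

Stack the green-banded test cartridge from the sloping rack squarely on top of the blue-banded one waiting on the loading shuttle, then the yellow-banded one squarely on top of the green, all edges flush and running the same way, setting each down gently, not dropping it. Then push the shuttle all the way in along its track, away from the robot, so that the square pile rides on it to the end. Leave everything else on the bench where it is.

Things in the scene. Friction and masses are not known exactly. Their poses are not given: they have to be found in the camera images.
- cart_green: flat test cartridge, a box 78 (x) x 54 (y) x 20 mm (z), white on a blue foot, with a green band around the end half at its -x side and a black-and-white code patch at the other; about 70 g; origin at the centre of its underside, z towards its top face; starts on the sloping rack, its x axis pointing up the slope, z square to the slope
- cart_yellow: flat test cartridge, a box 78 (x) x 54 (y) x 20 mm (z), white on a blue foot, with a yellow band around the end half at its -x side and a black-and-white code patch at the other; about 70 g; origin at the centre of its underside, z towards its top face; starts on the sloping rack beside the green one, 120 mm from it centre to centre, same attitude
- cart_blue: flat test cartridge, a box 78 (x) x 54 (y) x 20 mm (z), white on a blue foot, with a blue band around the end half at its -x side and a black-and-white code patch at the other; about 70 g; origin at the centre of its underside, z towards its top face; starts lying flat on the shuttle, a little askew; bottom of the pile
- rack: fixed rack: aluminium shelf, 100 mm up the slope x 240 mm wide, sloping 0.56 rad down towards the robot, blue lip 8 mm high at its low edge; origin on the bench 50 mm under the shelf's centre; x points to the high side, y along the shelf. Cartridges lie 60 mm either side of the centre, which on which side varies; rack and track may swap sides
- track: fixed cream loading track 270 (x) x 130 (y) mm, its bed 18 mm above the bench, steel side rails up to 26 mm, a grey end block at its +x end up to 52 mm; origin on the bench under its centre; x is the direction in which the shuttle is pushed in
- shuttle (a joint): travel of the grey shuttle along the track's x in m: 0 is fully out (near the robot), 0.080 fully in against its stop; starts between 0 and 0.02; stiff, moves at about 2 N and stays where left
- shuttle_deck (a point): centre of the top face of the shuttle's plate (135 x 100 mm, top 28 mm above the bench); axes as the track's
- shuttle_tab (a point): point on the outer (-x) face of the upright blue push tab at the shuttle's -x edge, 70 mm wide, 6 mm thick, rising 36 mm above the plate; the point is on the tab's middle line, 48 mm above the bench; the tab's top is 64 mm above the bench
- cart_orange: bystander: flat test cartridge, a box 78 (x) x 54 (y) x 20 mm (z), white on a blue foot, with an orange band around the end half at its -x side and a black-and-white code patch at the other; about 70 g; origin at the centre of its underside, z towards its top face; lies flat on the bench between rack and track
- sample_a: bystander: upright sample cartridge, white with blue foot and cap, 40 x 40 x 62 mm, origin under its foot
- sample_b: bystander: another upright sample cartridge, 40 x 40 x 62 mm, origin under its foot
- reagent: bystander: amber bottle, 56 mm diameter, 130 mm tall, origin under its base
- cup: bystander: clear cup, 64 mm diameter, 70 mm tall, origin under its base
- timer: bystander: white bench timer 60 x 70 x 22 mm, origin under its base

How it is judged:
By the outcome, as a careful person would: the job done as asked, in the order asked, and still so for the second after the job is handed in, with the robot touching nothing.
It also fails if it takes over 72 s, if anything falls off the work surface, if the arm or the gripper's body presses on something with over 40 N, if the wrist force passes 120 N, or if a joint passes its speed limit or range.

## Working session

There is one attempt and no reset: what is moved stays moved. The work goes in short steps, each a Python script; the robot and the scene stay as the last script left them, time stands still between calls to the robot, and variables do not carry over. Pictures are saved under pics/ and viewed, at most 10 in all, crops included, and the job is handed in when it is done.

```bash
mkdir -p pics; ls; python3 - <<'E'
from rig import robot
import cv2
for n in("scene","side"):
    cv2.imwrite(f"pics/{n}0.png",robot.grab_frame(n)[:,:,::-1]); print(robot.camera_info(n))
print(robot.camera_info("wrist")); print(robot.get_state())
E
```

```text
pics
{'fx': 529.3124350789553, 'fy': 529.3124350789553, 'cx': 323.67825106855724, 'cy': 241.7764997437956, 'rvec': array([ 2.00196527,  1.31006894, -0.55150704]), 'tvec': array([-0.24234114, -0.32258857,  1.86964231])}
{'fx': 440.40928937074546, 'fy': 440.40928937074546, 'cx': 319.2608479956615, 'cy': 235.34112062662697, 'rvec': array([ 2.30858089, -0.51063592,  0.18570753]), 'tvec': array([-0.51120986,  0.20555254,  1.08605707])}
{'fx': 355.5264174371833, 'fy': 355.5264174371833, 'cx': 321.2369576601571, 'cy': 244.5986904502665, 'rvec': array([-2.39960702, -1.61836359, -0.23200726]), 'tvec': array([-0.62325205, -0.02935255,  0.39427027])}
{'time': 0.1, 'qpos': array([-1.22949284,  0.41794081, -0.0103237 ,  1.6141099 ,  0.00466653,
        1.11071098, -0.05298941]), 'joint_vel': array([-0.00045152, -0.00048919, -0.00110501,  0.00048553,  0.00128764,
       -0.00084597,  0.00104635]), 'effort': array([ 1.24433805e-03, -8.52591991e+01,  6.39841240e-01, -4.26696324e+01,
       -4.90524690e-02,  1.64053822e-02,  4.81665438e-05]), 'ee_pos': array([0.23330988, 0.57944006, 0.2001729 ]), 'tool_rot': array([[-9.27629574e-01,  3.73501309e-01, -3.81379712e-04],
       [ 3.73501501e-01,  9.27628947e-01, -1.07957898e-03],
       [-4.94453013e-05, -1.14389528e-03, -9.99999345e-01]]), 'force': array([-0.58435318,  0.88197247,  0.55585849]), 'moment': array([-0.01938162, -0.05285612,  0.05349476]), 'grasp_force': 0.0, 'opening': 0.09412978595883764}
```

View pics/scene0.png

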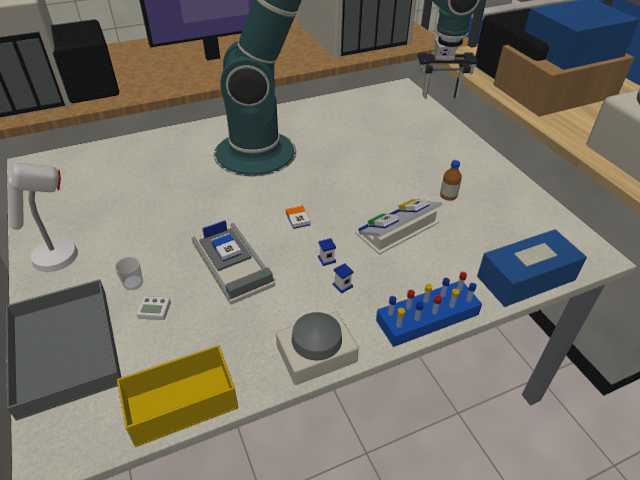

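View pics/side0.png

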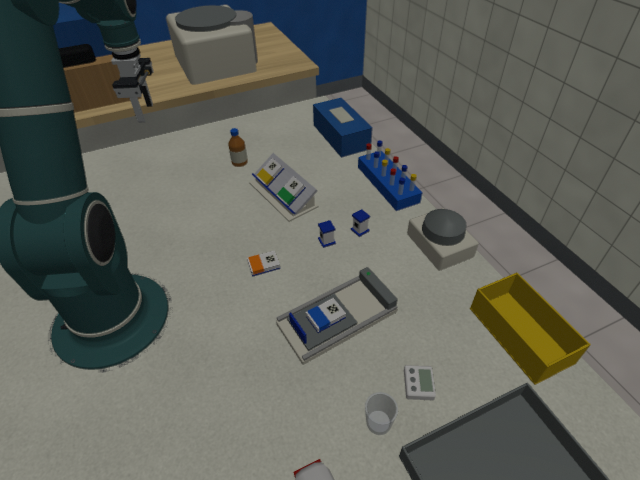

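The scene picture shows the rack at (400,222) with green at (380,218) and yellow at (413,205). The track is at (232,262), with blue at (228,246). In the side picture green is at (290,190), yellow at (268,172), blue at (326,314) and orange at (263,262). Next I'll take close wrist views.

```bash
cat > h.py <<'E'
from rig import robot
import cv2, numpy as np
def K(c): return np.array([[c['fx'],0,c['cx']],[0,c['fy'],c['cy']],[0,0,1.]])
def world(c,px,z):
    R=cv2.Rodrigues(np.array(c['rvec']))[0]; o=-R.T@c['tvec']
    px=np.atleast_2d(px).astype(float)
    d=np.c_[(px-[c['cx'],c['cy']])/[c['fx'],c['fy']],np.ones(len(px))]@R
    return o+d*((z-o[2])/d[:,2])[:,None]
def proj(c,P): return cv2.projectPoints(np.atleast_2d(P).astype(float),np.array(c['rvec']),np.array(c['tvec']),K(c),None)[0][:,0]
def down(a): # tool y (closing) at angle a from world x
    y=np.array([np.cos(a),np.sin(a),0]); z=np.array([0,0,-1.]); return np.c_[np.cross(y,z),y,z]
def shot(n,f):
    c=robot.camera_info(n); im=robot.grab_frame(n)[:,:,::-1].copy(); cv2.imwrite(f"pics/{f}.png",im)
    np.save(f"pics/{f}.npy",c,allow_pickle=True); return c,im
def cam(f): return np.load(f"pics/{f}.npy",allow_pickle=True).item()
E
python3 - <<'E'
from h import *
c=robot.camera_info("side")
g,y=world(c,[[290,190],[268,172]],.065); b,=world(c,[[326,314]],.048); t=world(c,[[290,320],[378,290]],.03)
print(g,y,b,t)
s=robot.get_state(); R=cv2.Rodrigues(np.array(robot.camera_info("wrist")['rvec']))[0]
ci=robot.camera_info("wrist"); print("cam in tool", s['tool_rot'].T@(-R.T@ci['tvec']-s['ee_pos']), (s['tool_rot'].T@R.T).round(2))
for p,a in(((g+y)/2,0),(b,-1.57),((g+y)/2,1.57),((g+y)/2,-1.57),(b,0),(b,1.57)): print(a, robot.ik([p[0]-.06,p[1],.32],down(a)))
E
```

```text
[0.55642876 0.19732218 0.065     ] [0.52709813 0.31089904 0.065     ] [ 0.4694249 -0.2429778  0.048    ] [[ 0.39068745 -0.21074233  0.03      ]
 [ 0.62198406 -0.22192114  0.03      ]]
cam in tool [ 0.08235038 -0.00103008 -0.18558639] [[-0.   -0.96 -0.28]
 [ 1.   -0.   -0.  ]
 [ 0.   -0.28  0.96]]
0 [-0.87590582  0.18688743  0.39011371  1.66744394 -0.07336264  1.30170415
 -0.47239539]
-1.57 [-0.37766024  0.04424151  0.88693919  1.82907369 -0.03574206  1.28472977
 -1.05111085]
1.57 [-0.66489978  0.18076511  0.14299101  1.66067817 -0.02657677  1.30204532
  1.05285068]
-1.57 [-1.05015544  0.20178866  0.59930113  1.6726143  -0.11748675  1.30340417
 -1.99919045]
0 [-0.37766024  0.04424151  0.88693919  1.82907369 -0.03574206  1.28472977
  0.51888915]
1.57 [-0.70613309  0.07410653  1.25350954  1.83373845 -0.07337372  1.28542406
  2.13725085]
```

```bash
python3 - <<'E'
from h import *
q=robot.ik([.50,.25,.24],down(1.8)); print(q)
robot.move_ptp([.50,.25,.24],down(1.8)); robot.pause(.3); c,im=shot("wrist","w1")
robot.goto_joints([.48,.2,0,1.66,0,1.3,2.0]); print(robot.get_state()['ee_pos'])
robot.move_ptp([.43,-.235,.22],down(1.5)); robot.pause(.3); c,im=shot("wrist","w2")
s=robot.get_state(); print(s['time'],s['qpos'])
E
```

```text
[-0.60500803  0.26344826  0.10402713  1.73837735 -0.02974681  1.14129429
  1.30784459]
[ 0.46865038 -0.27735747  0.3084479 ]
4.8 [ 0.45496521  0.15553354 -0.01929589  1.91727008  0.00341045  1.0681047
  1.93409242]
```

View pics/w1.png

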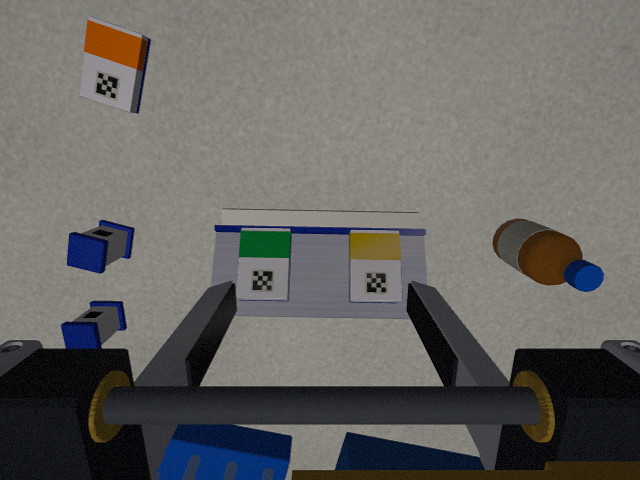

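View pics/w2.png

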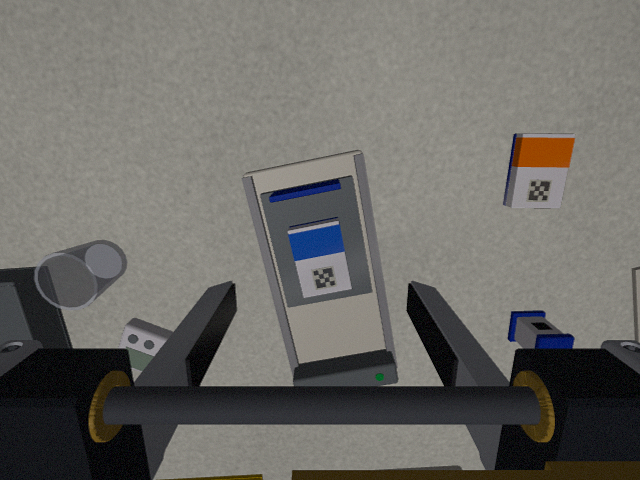

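In w1 green is at (265,265), yellow at (375,267), the shelf's high edge at row 317 and the bottle to the right. In w2 blue is centred at (320,258), slightly askew on the shuttle, with the tab at (305,192). I'll enlarge these to pick corners.

```bash
python3 - <<'E'
from h import *
a=cv2.imread("pics/w1.png"); b=cv2.imread("pics/w2.png")
A=cv2.resize(a[220:325,205:435],None,fx=3.4,fy=3.4,interpolation=cv2.INTER_CUBIC)
B=cv2.resize(b[150:310,240:370],None,fx=3.7,fy=3.7,interpolation=cv2.INTER_CUBIC)
cv2.imwrite("pics/cA.png",A);cv2.imwrite("pics/cB.png",B); print(A.shape,B.shape)
E
```

```text
(357, 782, 3) (592, 481, 3)
```

View pics/cA.png

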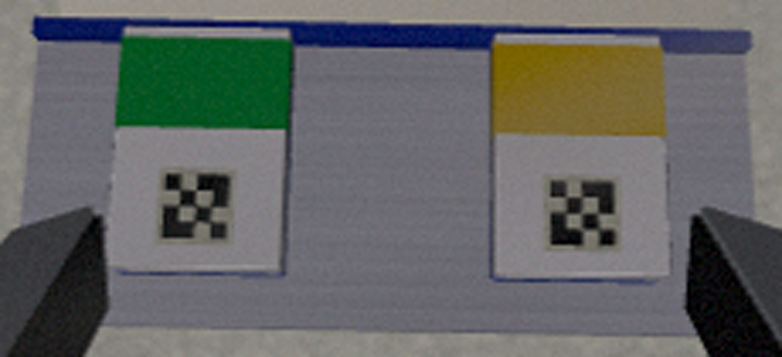

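View pics/cB.png

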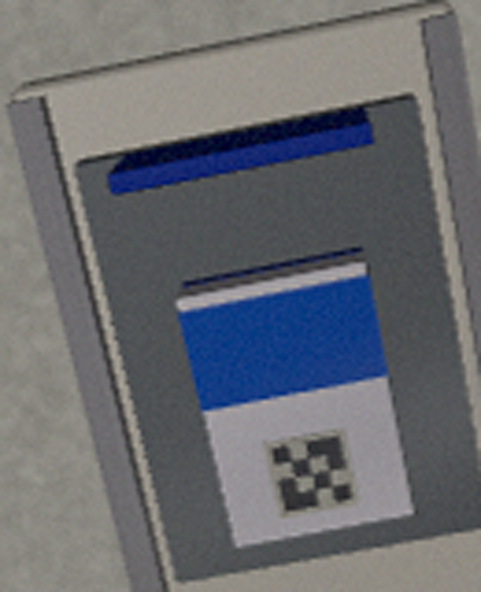

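```bash
cat >> h.py <<'E'
from scipy.optimize import least_squares
TOP=np.array([[-39,-27,20],[-39,27,20],[39,27,20],[39,-27,20]])/1000. # -x-y,-x+y,+x+y,+x-y
def Rz(a): return np.array([[np.cos(a),-np.sin(a),0],[np.sin(a),np.cos(a),0],[0,0,1]])
def Ry(a): return np.array([[np.cos(a),0,np.sin(a)],[0,1,0],[-np.sin(a),0,np.cos(a)]])
def flat(c,px,z,g):  # fit x,y,yaw of a flat cartridge with underside at z
    f=lambda p:(proj(c,TOP@Rz(p[2]).T+[p[0],p[1],z])-px).ravel()
    r=least_squares(f,g); return r.x,r.fun.reshape(-1,2)
E
cat > fit1.py <<'E'
from h import *
un=lambda l,s,o:(np.array(l)+.5)/s-.5+o
c=cam("w1"); g=un([(125,28),(292,31),(283,273),(112,270)],3.4,[205,220]); y=un([(495,34),(660,38),(669,276),(492,276)],3.4,[205,220])
he=un([(105,326),(690,335)],3.4,[205,220])
sl=Ry(-.56)
def rackT(p): return Rz(p[2])@sl, np.array([p[0],p[1],.05])
def f(p):
    R,o=rackT(p)
    r=[proj(c,(TOP+[p[3],-.06,0])@R.T+o)-g, proj(c,(TOP+[p[3],.06,0])@R.T+o)-y]
    E=proj(c,np.array([[.05,-.1,0],[.05,.1,0]])@R.T+o); n=E[1]-E[0]; n=np.array([-n[1],n[0]])/np.linalg.norm(n)
    return np.r_[np.ravel(r),(he-E[0])@n]
r=least_squares(f,[.54,.25,.25,0]); rack=r.x
if __name__=="__main__":
    print(rack,r.fun.round(1)); R,o=rackT(rack); print(R@[rack[3],-.06,0]+o,R@[rack[3],.06,0]+o)
    for q in(g,y):
        ok,rv,tv=cv2.solvePnP(TOP,q,K(c),None,flags=cv2.SOLVEPNP_IPPE); Rc=cv2.Rodrigues(np.array(c['rvec']))[0]; print("pnp",Rc.T@(tv[:,0]-c['tvec']),np.arccos((Rc.T@cv2.Rodrigues(rv)[0])[2,2]))
    c2=cam("w2"); b=un([(177,299),(366,264),(413,513),(233,547)],3.7,[240,150])
    print(flat(c2,b,.028,[.47,-.24,0]))
    t=un([(109,192),(373,142)],3.7,[240,150]); print("tab base?",world(c2,t,.064))  # inner top edge
    cs=robot.camera_info("side"); print("bottle",world(cs,[[237,163]],0))
E
python3 fit1.py
```

```text
[ 0.5585234   0.26095089  0.21211677 -0.00491579] [ 0.1  0.1 -0.1  0.  -0.3 -0.3 -1.7 -0.1 -0.2  0.1  0.1 -0.3  0.8  0.5
  1.3 -0.2 -0.3 -0.2]
[0.56708361 0.2014188  0.0473888 ] [0.54182004 0.3187293  0.0473888 ]
pnp [0.54978887 0.19764171 0.07789129] 2.7016129757860616
pnp [0.53222485 0.31128004 0.08271761] 2.791816730630934
(array([ 0.47062963, -0.24077381,  0.12081356]), array([[-0.17771542, -0.31588253],
       [-0.04115703, -0.62895381],
       [ 0.02692554,  0.77027645],
       [ 0.20487719,  0.29089265]]))
tab base? [[ 0.40158237 -0.28515635  0.064     ]
 [ 0.393563   -0.21549703  0.064     ]]
bottle [[0.47058879 0.49243564 0.        ]]
```

```bash
cat >> h.py <<'E'
def edgefit(c,im,pose,p0,rad=7,edges=range(4),n=25,iters=4):
    """refine p so the projected top outline pose(p)->(R,t) meets image edges; returns p, rms px, used"""
    lab=cv2.cvtColor(cv2.GaussianBlur(im,(3,3),0),cv2.COLOR_BGR2LAB).astype(np.float32)
    p=np.array(p0,float)
    for it in range(iters):
        rr=rad if it<2 else 3.5
        def pts(p): R,t=pose(p); return proj(c,TOP@R.T+t)
        Q=pts(p); cen=Q.mean(0); obs=[];ks=[]
        s=np.arange(-rr,rr+.01,.25)
        for k in edges:
            A,B=Q[k],Q[(k+1)%4]; d=(B-A)/np.linalg.norm(B-A); nm=np.array([-d[1],d[0]]); nm=nm if nm@((A+B)/2-cen)>0 else -nm
            for u in np.linspace(.08,.92,n):
                X=(A+u*(B-A)+s[:,None]*nm).astype(np.float32)
                v=cv2.remap(lab,X[None,:,0],X[None,:,1],cv2.INTER_LINEAR)[0]
                g=np.linalg.norm(v[4:]-v[:-4],axis=1); j=g.argmax()
                if g[j]>12: obs.append(X[j+2]);ks.append(k)
        obs=np.array(obs);ks=np.array(ks)
        def f(p):
            Q=pts(p);A=Q[ks];D=Q[(ks+1)%4]-A;D/=np.linalg.norm(D,axis=1)[:,None];e=obs-A
            return D[:,0]*e[:,1]-D[:,1]*e[:,0]
        r=least_squares(f,p,loss='soft_l1',f_scale=.4); p=r.x
    res=f(p); return p,[round(float(np.median(np.abs(res[ks==k]))),2) for k in edges],[int((ks==k).sum()) for k in edges]
def flatpose(z): return lambda p:(Rz(p[2]),np.array([p[0],p[1],z]))
def overlay(c,im,R,t): cv2.polylines(im,[np.round(proj(c,TOP@R.T+t)*16).astype(int)],True,(255,0,255),1,cv2.LINE_AA,4)
E
python3 - <<'E'
from h import *
im=cv2.imread("pics/w2.png"); b0=[.4706,-.2408,.1208]
print("w2",edgefit(cam("w2"),im,flatpose(.028),b0))
robot.move_linear([.4706,-.2408,.095],velocity=.15,frame=down(np.pi/2+.1208)); robot.pause(.3)
c,im=shot("wrist","b1"); p,e,n=edgefit(c,im,flatpose(.028),b0,rad=9); print("b1",p,e,n)
overlay(c,im,*flatpose(.028)(p)); cv2.imwrite("pics/b1o.png",im); print(robot.get_state()['time'],robot.get_state()['force'])
im=cv2.imread("pics/w1.png"); c=cam("w1")
from fit1 import rack,rackT
for s,e in((-1,(0,1,2,3)),(1,(0,1,2,3))):
    def ps(p,s=s):
        R=Rz(p[3])@Ry(-.56); return R,R@np.array([0,0,0])+np.array([p[0],p[1],p[2]])
    R,o=rackT(rack); t=R@[rack[3],s*.06,0]+o
    print(edgefit(c,im,ps,[*t,rack[2]],edges=e))
E
```

```text
w2 (array([ 0.47125447, -0.24070974,  0.1279748 ]), [3.02, 0.3, 0.73, 0.3], [25, 25, 25, 25])
b1 [ 0.47494487 -0.24011079  0.13269801] [0.78, 0.41, 2.23, 0.31] [25, 24, 25, 25]
6.175 [-0.49475876 -0.69126443  0.20834169]
(array([0.56224364, 0.20139504, 0.05674115, 0.19984505]), [1.09, 0.9, 0.22, 0.36], [25, 25, 24, 20])
(array([0.53735919, 0.31639292, 0.05836294, 0.25569515]), [0.76, 0.51, 0.28, 0.4], [25, 21, 24, 25])
```

View pics/b1o.png

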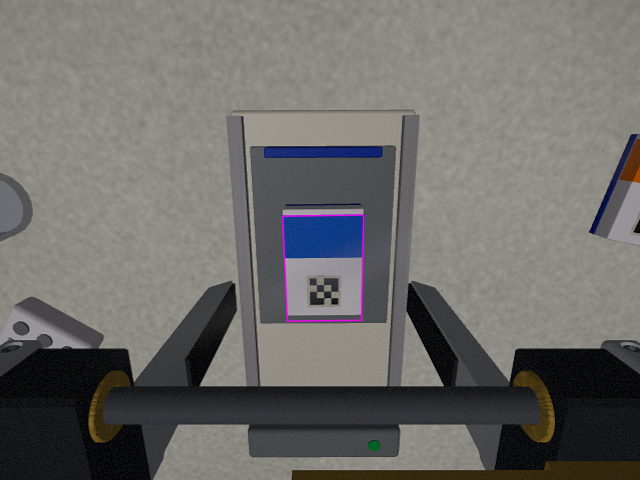

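b1 shows blue seen squarely, with its top face from row 209 (white strip before the band) to row 316. The automatic fit locked onto the band line (215) and the plate edge (321). I'll refit with a narrow search window.

```bash
python3 - <<'E'
from h import *
im=cv2.imread("pics/b1.png"); c=cam("b1")
for s in (.470,.4705,.471,.4715): print("b1",edgefit(c,im,flatpose(.028),[s,-.2402,.131],rad=3))
print("w2",edgefit(cam("w2"),cv2.imread("pics/w2.png"),flatpose(.028),[.4706,-.2408,.13],rad=3))
im=cv2.imread("pics/w1.png"); c=cam("w1")
from fit1 import rack,rackT
R,o=rackT(rack)
def ps(p): R=Rz(p[3])@Ry(-.56); return R,np.array(p[:3])
def pz(p): R=Rz(p[2])@Ry(-.56); return R,np.array([p[0],p[1],.0474])
for s in(-1,1):
    t=R@[rack[3],s*.06,0]+o
    print(edgefit(c,im,ps,[*t,rack[2]],rad=2.5)); print(edgefit(c,im,pz,[*t[:2],rack[2]],rad=2.5))
a=np.pi/2+.22
Rt=lambda yaw: Rz(yaw)@Ry(-.56)@np.array([[-1,0,0],[0,1,0],[0,0,-1.]])  # tool y = cart y, tool z = -cart z
np.set_printoptions(precision=3,suppress=True)
qh=np.array([-.3,.2,-.1,1.7,0,1.2,1.5])
print(robot.get_state()['qpos'],robot.ik([.567-.53*.07,.2014,.0474+.85*.07],Rt(.212)))
E
```

```text
b1 (array([ 0.47046414, -0.24060045,  0.12533733]), [0.01, 0.26, 0.24, 0.5], [25, 25, 25, 25])
b1 (array([ 0.47046515, -0.24059639,  0.12517001]), [0.01, 0.26, 0.24, 0.5], [25, 25, 25, 25])
b1 (array([ 0.47046732, -0.24060852,  0.12571669]), [0.01, 0.28, 0.25, 0.5], [25, 25, 25, 25])
b1 (array([ 0.47046686, -0.24061456,  0.12549719]), [0.01, 0.27, 0.25, 0.51], [25, 25, 25, 25])
w2 (array([ 0.47046517, -0.24081963,  0.12869178]), [0.24, 0.26, 0.24, 0.25], [25, 25, 25, 25])
(array([0.56172068, 0.20149343, 0.05772343, 0.19857231]), [0.86, 0.95, 0.22, 0.39], [25, 25, 24, 19])
(array([0.56661175, 0.20039988, 0.19898862]), [2.27, 0.46, 0.24, 0.47], [25, 25, 25, 18])
(array([0.53752672, 0.31640523, 0.05804315, 0.25285922]), [0.71, 0.45, 0.23, 0.38], [25, 19, 25, 25])
(array([0.54146245, 0.31841228, 0.22551202]), [2.34, 0.73, 0.66, 0.28], [25, 18, 25, 25])
[ 0.457  0.379 -0.051  1.945  0.026  0.817  2.083] [-0.043  0.272 -0.515  2.275  1.318  0.297  0.051]
```

```bash
cat >> h.py <<'E'
def Rrack(yaw): return Rz(yaw)@Ry(-.56)@np.diag([-1,1,-1.])  # tool y = cart y, tool z = -cart z
np.set_printoptions(precision=4,suppress=True)
E
python3 - <<'E'
from h import *
robot.move_linear([.45,-.24,.25],velocity=.3)
robot.goto_joints([-.45,.26,.1,1.74,-.03,1.14,1.3])
Rt=Rrack(.215); n=-Rt[:,2]
p=np.array([.564,.201,.053])+n*.11
q=robot.ik(p,Rt); print(robot.get_state()['ee_pos'],p,q)
if q is not None and abs(q[4])<1:
    robot.move_ptp(p,Rt); robot.pause(.3); c,im=shot("wrist","g1"); s=robot.get_state(); print(s['time'],s['ee_pos'],s['force'])
E
```

```text
[0.5319 0.1705 0.241 ] [0.5069 0.1885 0.1462] [-0.6357  0.1077  0.1323  2.3224  0.6871  0.2216  0.6416]
9.6667 [0.5073 0.1885 0.1463] [-0.4629 -0.725   0.1448]
```

View pics/g1.png

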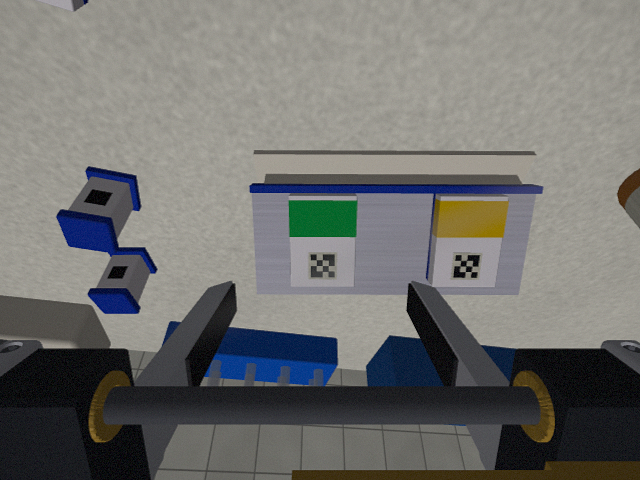

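g1 shows green's top face spanning about (290,196)–(355,287), yellow's about (437,197)–(506,287), and the shelf's high edge from (257,294) to (521,293). I'll do a joint fit using both views.

```bash
python3 - <<'E'
from h import *
im=cv2.imread("pics/g1.png"); c=cam("g1")
g=np.array([(290,195.5),(357,195.5),(355,287),(290,287)]); y=np.array([(438,196.5),(507,196.5),(505,288),(436,287)]); he=np.array([(257,294),(521,293.)])
for tilt in(None,.56):
  def f(p):
    R=Rz(p[2])@Ry(-p[5] if tilt is None else -.56); o=np.array([p[0],p[1],p[4]])
    r=[proj(c,(TOP+[p[3],-.06,0])@R.T+o)-g, proj(c,(TOP+[p[3],.06,0])@R.T+o)-y, proj(c,np.array([[.05,-.12,0],[.05,.12,0]])@R.T+o)-he]
    return np.ravel(r)
  r=least_squares(f,[.56,.26,.21,-.005,.05,.56]); p=r.x; print(p,r.fun.round(1))
def ps(q): return Rz(q[3])@Ry(-.56),np.array(q[:3])
R=Rz(p[2])@Ry(-.56)
for s in(-1,1):
    t=R@[p[3],s*.06,0]+[p[0],p[1],p[4]]; print(t); print(edgefit(c,im,ps,[*t,p[2]],rad=2.5))
    print(edgefit(c,im,lambda q:(Rz(q[2])@Ry(-.56),np.array([q[0],q[1],t[2]])),[*t[:2],p[2]],rad=2.5))
E
```

```text
Traceback (most recent call last):
ValueError: setting an array element with a sequence. The requested array has an inhomogeneous shape after 1 dimensions. The detected shape was (3,) + inhomogeneous part.
```

```bash
cat > fit2.py <<'E'
from h import *
im=cv2.imread("pics/g1.png"); c=cam("g1")
g=np.array([(290,195.5),(357,195.5),(355,287),(290,287)]); y=np.array([(438,196.5),(507,196.5),(505,288),(436,287)]); he=np.array([(257,294),(521,293.)])
for tilt in(None,.56):
  def f(p):
    R=Rz(p[2])@Ry(-p[5] if tilt is None else -.56); o=np.array([p[0],p[1],p[4]])
    r=[proj(c,(TOP+[p[3],-.06,0])@R.T+o)-g, proj(c,(TOP+[p[3],.06,0])@R.T+o)-y, proj(c,np.array([[.05,-.12,0],[.05,.12,0]])@R.T+o)-he]
    return np.vstack(r).ravel()
  r=least_squares(f,[.56,.26,.21,-.005,.05,.56]); p=r.x; print(p,r.fun.round(1))
def ps(q): return Rz(q[3])@Ry(-.56),np.array(q[:3])
R=Rz(p[2])@Ry(-.56)
for s in(-1,1):
    t=R@[p[3],s*.06,0]+[p[0],p[1],p[4]]; print(t); print(edgefit(c,im,ps,[*t,p[2]],rad=2.5))
    print(edgefit(c,im,lambda q:(Rz(q[2])@Ry(-.56),np.array([q[0],q[1],t[2]])),[*t[:2],p[2]],rad=2.5))
E
python3 fit2.py
```

```text
[0.5551 0.2609 0.2138 0.0006 0.0494 0.6899] [ 0.3 -0.8  0.4 -0.8  1.   1.6  1.6  1.6  1.5 -1.9 -0.4 -1.9 -5.9  0.5
 -1.3  1.6 -0.1 -0.3  3.   0.6]
[ 0.5549  0.2604  0.2237 -0.0034  0.0523  0.56  ] [-1.7  1.   0.1  0.4  0.3  0.9  1.6  1.3  3.5 -1.3  3.9 -1.8 -7.2 -0.9
 -2.4  0.5  0.9  0.3  0.8 -0.3]
[0.5654 0.2012 0.0505]
(array([0.5651, 0.2   , 0.049 , 0.1926]), [1.3, 0.3, 0.06, 0.39], [25, 19, 1, 20])
(array([0.5638, 0.1996, 0.1867]), [1.33, 0.3, 0.77, 0.09], [25, 19, 1, 19])
[0.5388 0.3182 0.0505]
(array([0.5418, 0.3186, 0.0478, 0.2032]), [0.76, 0.51, 0.02, 0.28], [25, 23, 25, 25])
(array([0.5388, 0.3161, 0.1982]), [1.24, 0.33, 0.52, 0.28], [25, 22, 25, 25])
```

```bash
sed -i 's/(505,288),(436,287)/(498.5,288),(433,288)/' fit2.py; python3 fit2.py
```

```text
[ 0.5566  0.2607  0.2121 -0.0008  0.0493  0.6432] [-0.3 -0.2 -0.  -0.2  0.   1.1  1.3  1.1  1.2 -1.1 -0.5 -1.1 -1.7  0.2
 -0.   0.2 -0.1 -0.6  0.1  0.6]
[ 0.5564  0.2603  0.2183 -0.0034  0.0511  0.56  ] [-1.6  1.  -0.2  0.7 -0.4  0.7  1.2  0.8  2.6 -0.7  2.3 -0.9 -2.6 -0.8
 -0.7 -0.6  0.5 -0.2 -1.3 -0. ]
[0.5666 0.2011 0.0493]
(array([0.5656, 0.2001, 0.0488, 0.1945]), [0.88, 0.3, 0.21, 0.45], [25, 19, 1, 20])
(array([0.5647, 0.1999, 0.1908]), [1.36, 0.26, 0.22, 0.3], [25, 19, 1, 20])
[0.5406 0.3183 0.0493]
(array([0.5418, 0.3186, 0.0477, 0.2051]), [0.7, 0.57, 0.01, 0.23], [25, 20, 25, 25])
(array([0.5401, 0.3173, 0.2033]), [1.32, 0.52, 0.19, 0.32], [25, 20, 25, 25])
```

```bash
python3 - <<'E'
from h import *
Rt=Rrack(.21); n=-Rt[:,2]; g=np.array([.5663,.2011,.0482])
for h in(.1,.06,.022): print(h,robot.ik(g+n*h,Rt))
robot.move_linear(g+n*.07,velocity=.15,frame=Rt)
f0=robot.get_state()['force']
hit=robot.move_linear(g+n*.0215,velocity=.05,threshold=6)
print(hit,robot.get_state()['ee_pos']-g-n*.0215,robot.get_state()['force']-f0)
if not hit:
    robot.gripper_to(.045); s=robot.get_state(); print(s['opening'],s['grasp_force'],s['force'])
    robot.move_linear(g+n*.09,velocity=.12); robot.pause(.2); s=robot.get_state(); print(s['time'],s['opening'],s['grasp_force'],s['force'])
    shot("wrist","g2")
E
```

```text
0.1 [-0.6417  0.1493  0.1453  2.3173  0.7753  0.1906  0.5475]
0.06 [-0.3168  0.2623 -0.1909  2.2845  1.3039  0.2026  0.0492]
0.022 [ 0.0064  0.4072 -0.549   2.2448  1.6384  0.3333 -0.2111]
False [-0.      0.0001  0.0003] [-0.3173  0.8353 -0.556 ]
0.04496037070796237 0.0 [0.1273 0.9807 0.1363]
13.3917 0.04503417468138598 0.0 [-0.2188  1.1358 -0.1088]
```

```bash
python3 - <<'E'
from h import *
s=robot.get_state(); print(s['ee_pos'],s['qpos']); print(s['tool_rot']-Rrack(.21))
E
```

```text
[0.5194 0.1912 0.1239] [-0.228   0.1897 -0.295   2.2996  1.0655  0.2389  0.2831]
[[-0.0004 -0.0002 -0.0007]
 [-0.0003 -0.     -0.0002]
 [ 0.0007 -0.0001 -0.0005]]
```

View pics/g2.png

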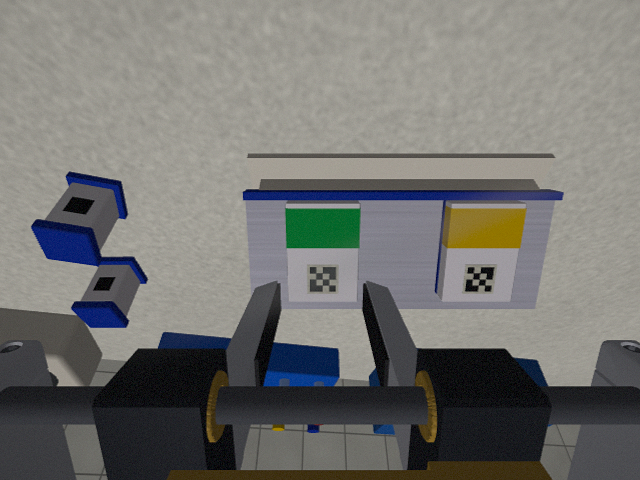

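g2 shows green still on the rack at (287..360, 203..301), not gripped and undisturbed. I'll check what the estimate predicts in this view.

```bash
python3 - <<'E'
from h import *
c=cam("g2"); R=Rz(.21)@Ry(-.56); s=robot.get_state(); T=s['tool_rot'];p=s['ee_pos']
for nm,t in(("g",[.5663,.2011,.0482]),("y",[.541,.318,.0482])): print(nm,proj(c,TOP@R.T+t).round(1).tolist())
print("tcp",proj(c,p),"tips",proj(c,[p+T@[0,y,.019] for y in(-.0225,.0225)]))
# free fit using g1,g2,w1 corner picks
un=lambda l,s,o:(np.array(l)+.5)/s-.5+o
O=[("g2",[(287,203),(360,203),(357.5,301),(289,301)],-1),("g2",[(446,203),(525,203),(511,301),(442,301)],1),
("g1",[(290,195.5),(357,195.5),(355,287),(290,287)],-1),("g1",[(438,196.5),(507,196.5),(498.5,288),(433,288)],1),
("w1",un([(125,28),(292,31),(283,273),(112,270)],3.4,[205,220]),-1),("w1",un([(495,34),(660,38),(669,276),(492,276)],3.4,[205,220]),1)]
def f(q):
    R=Rz(q[2])@Ry(-q[4]); return np.vstack([proj(cam(n),(TOP+[0,k*.06,0])@R.T+[q[0],q[1],q[3]])-np.array(px) for n,px,k in O]).ravel()
r=least_squares(f,[.555,.26,.21,.05,.56],loss='soft_l1'); print(r.x); print(r.fun.reshape(-1,8).round(1))
E
```

```text
g [[285.6, 202.7], [360.3, 202.7], [357.3, 301.4], [288.5, 301.4]]
y [[451.3, 202.2], [526.2, 202.1], [510.1, 301.0], [441.1, 301.1]]
tcp [[323.5396 291.2096]] tips [[286.8988 278.6691]
 [359.8543 278.6003]]
[0.5552 0.2603 0.2115 0.0478 0.5899]
[[-0.8 -0.   0.2 -0.2  0.2  0.9 -0.1  1. ]
 [ 4.7 -0.4 -0.1 -0.5 -0.3  0.7 -0.2  0.8]
 [-0.7 -0.2  0.1 -0.1 -0.4  0.   1.3 -0. ]
 [ 1.8 -1.   0.5 -1.  -3.3 -0.9 -1.1 -0.9]
 [ 0.4  0.7  0.   0.6 -0.3 -0.1 -1.8 -0.1]
 [-0.2  0.7 -0.1  0.3  1.1  0.7  1.5 -0.1]]
```

The estimate reprojects to within a pixel. In the image, though, the fingertips seem to end near the TCP rather than 19 mm ahead of it, so the fingers probably closed above the cartridge. I'll feel for the shelf with the fingers open.

```bash
python3 - <<'E'
from h import *
Rt=Rrack(.21); n=-Rt[:,2]; g=np.array([.5660,.2009,.0482])
robot.gripper_to(.085)
robot.move_linear(g+n*.03,velocity=.15,frame=Rt); robot.pause(.15)
f0=robot.get_state()['force']
hit=robot.move_linear(g-n*.012,velocity=.025,threshold=4)
s=robot.get_state(); print(hit,"h",(s['ee_pos']-g)@n,s['force']-f0,s['time'],s['opening'])
E
```

```text
True h -0.005147087478742118 [-4.367  -1.3737 11.2594] 16.2417 0.08496485560932196
```

The fingertips touch the shelf at h = −5 mm, so they really end about 5 mm behind the stated TCP, not 19 mm ahead of it. I'll use the felt offset: back off 3 mm and grip.

```bash
python3 - <<'E'
from h import *
Rt=Rrack(.21); n=-Rt[:,2]; g=np.array([.5660,.2009,.0482])
robot.move_linear(g-n*.0022,velocity=.03)
robot.gripper_to(.045); robot.pause(.15); s=robot.get_state(); print("h",(s['ee_pos']-g)@n,s['opening'],s['grasp_force'],s['force'])
if s['grasp_force']>3:
    robot.move_linear(g+n*.08,velocity=.12); robot.pause(.25); s=robot.get_state(); print(s['time'],s['opening'],s['grasp_force'],s['force'],s['qpos'])
    c,im=shot("wrist","g3")
    # held cartridge in the tool frame: x, yaw (y by grip), underside depth z
    T,p=s['tool_rot'],s['ee_pos']; C=np.diag([-1,1,-1.])
    for free in(1,0):
        ps=lambda q:(T@Rz(q[2])@C, p+T@np.array([q[0],q[1],q[3] if free else -.0022]))
        r=edgefit(c,im,ps,[0,0,0,-.0022],rad=5); print(r); 
    overlay(c,im,*ps(r[0])); cv2.imwrite("pics/g3o.png",im)
E
```

```text
h -0.0022216413770069264 0.05355014325337546 29.999937415122986 [ 0.658   0.3864 -0.5685]
18.3167 0.05359210577286338 29.99997742474079 [ 0.2014 -0.0754  0.0476] [-0.2122  0.2172 -0.3103  2.2935  1.1541  0.2376  0.2007]
(array([-0.0004, -0.0013,  0.0036, -0.0023]), [0.24, 0.56, 0.3, 0.64], [25, 21, 18, 23])
(array([-0.0005, -0.0013,  0.0031, -0.0022]), [0.08, 0.72, 0.25, 0.67], [25, 21, 18, 23])
```

```bash
cat >> h.py <<'E'
def place(bx,by,byaw,held,zu):
    """held: x,y,yaw,z of cartridge in tool frame; set underside at zu on pose (bx,by,byaw)"""
    T=Rz(byaw)@np.diag([-1,1,-1.])@Rz(held[2]).T if False else Rz(byaw+held[2])@np.diag([-1,1,-1.])
    tgt=np.array([bx,by,zu])-T@np.array([held[0],held[1],held[3]])
    robot.goto_joints([-.45,.26,.1,1.74,-.03,1.14,1.3]); robot.goto_joints([.45,.2,-.03,1.85,.01,1.08,2.03])
    robot.move_ptp(tgt+[0,0,.06],T); robot.move_linear(tgt+[0,0,.008],velocity=.1); robot.pause(.3)
    f0=robot.get_state()['force']
    hit=robot.move_linear(tgt-[0,0,.003],velocity=.015,threshold=2.0); s=robot.get_state()
    print("hit",hit,"dz",s['ee_pos']-tgt,"df",s['force']-f0,s['time']); return T,tgt
E
python3 - <<'E'
from h import *
# sign check: tool rot for which held cart has yaw byaw
h=[-.0005,-.0013,.0033,-.0022]
T=Rz(.1255+h[2])@np.diag([-1,1,-1.]); M=T@Rz(h[2])@np.diag([-1,1,-1.]); print("cart yaw",np.arctan2(M[1,0],M[0,0]))
T,t=place(.4705,-.2406,.1255,h,.048); s=robot.get_state(); print(s['ee_pos'],s['grasp_force'],s['opening'])
E
```

```text
cart yaw 0.1255
hit True dz [0.0003 0.0001 0.0005] df [0.926  0.4764 4.7495] 23.1
[ 0.4701 -0.2393  0.0463] 30.001248344779015 0.054188831925402504
```

```bash
python3 - <<'E'
from h import *
robot.gripper_to(.075); s=robot.get_state(); p=s['ee_pos']
robot.move_linear([p[0],p[1],.115],velocity=.12); robot.pause(.25); c,im=shot("wrist","g4")
r=edgefit(c,im,flatpose(.048),[.4705,-.2406,.1255],rad=4); print(r); print(edgefit(c,im,flatpose(.048),r[0],rad=2.5))
print(robot.get_state()['time'])
cv2.imwrite("pics/g4c.png",cv2.resize(im[130:345,230:420],None,fx=2.75,fy=2.75,interpolation=cv2.INTER_CUBIC))
E
```

```text
(array([ 0.4701, -0.2404,  0.1277]), [0.03, 0.47, nan, 0.3], [25, 25, 0, 25])
(array([ 0.4701, -0.2404,  0.1287]), [0.02, 0.5, nan, 0.26], [25, 25, 0, 25])
24.6667
  return _methods._mean(a, axis=axis, dtype=dtype,
  ret = ret.dtype.type(ret / rcount)
```

View pics/g4c.png

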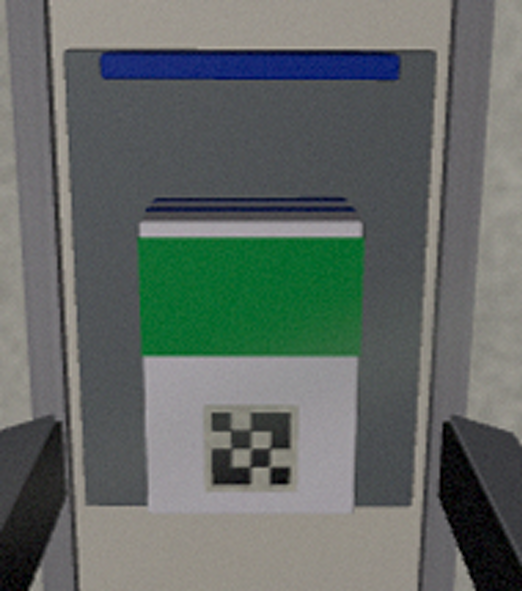

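Green sits squarely on blue: edges are within about 0.5 mm, and the layered feet at crop rows 200–215 are centred. Now yellow.

```bash
python3 - <<'E'
from h import *
p=robot.get_state()['ee_pos']; robot.move_linear([p[0],p[1],.24],velocity=.25)
robot.goto_joints([-.6,.26,.1,1.74,-.03,1.14,1.3])
Rt=Rrack(.21); n=-Rt[:,2]; y=np.array([.5410,.3183,.0482])
print([robot.ik(y+n*h,Rt) for h in(.08,.02)])
robot.move_ptp(y+n*.08,Rt); robot.gripper_to(.085)
robot.move_linear(y+n*.025,velocity=.12); robot.pause(.15)
hit=robot.move_linear(y-n*.0022,velocity=.04,threshold=5)
s=robot.get_state(); print(hit,(s['ee_pos']-y)@n,s['time'])
if not hit:
    robot.gripper_to(.045); robot.pause(.15); s=robot.get_state(); print(s['opening'],s['grasp_force'])
    robot.move_linear(y+n*.08,velocity=.12); robot.pause(.25); s=robot.get_state(); print(s['time'],s['grasp_force'])
    c,im=shot("wrist","y3"); T,p=s['tool_rot'],s['ee_pos']; C=np.diag([-1,1,-1.])
    ps=lambda q:(T@Rz(q[2])@C, p+T@np.array([q[0],q[1],-.0022]))
    for rad in(5,2.5): r=edgefit(c,im,ps,[0,-.0013,0],rad=rad); print(r)
E
```

```text
[array([-1.0609,  0.2775,  0.3265,  2.2213,  0.8611,  0.2611,  0.2179]), array([-0.8859,  0.4147,  0.1776,  2.176 ,  1.2634,  0.2112, -0.1663])]
False -0.001988207006636672 30.1417
0.053872929862175 30.000901892781258
31.9667 29.999814704060555
(array([-0.0005, -0.0013,  0.0013]), [0.17, 0.79, 0.29, 0.67], [25, 24, 19, 19])
(array([-0.0005, -0.0013,  0.0011]), [0.17, 0.79, 0.3, 0.69], [25, 24, 19, 19])
```

```bash
python3 - <<'E'
from h import *
T,t=place(.4704,-.2405,.1262,[-.0005,-.0013,.0012,-.0021],.068)
s=robot.get_state(); print(s['ee_pos'])
robot.gripper_to(.075); p=robot.get_state()['ee_pos']
robot.move_linear([p[0],p[1],.135],velocity=.12); robot.pause(.25); c,im=shot("wrist","y4")
r=edgefit(c,im,flatpose(.068),[.4704,-.2405,.1262],rad=4); print(r[0],r[1],r[2])
# tab outer top edge / plate edge lines for track yaw
c4=cam("g4"); un=lambda l:(np.array(l)+.5)/2.75-.5+[230,130]
w=world(c4,un([(101,54),(400,54)]),.064); print("tab outer top",w,"yaw",np.arctan2(-(w[1]-w[0])[0],(w[1]-w[0])[1]))
w=world(c4,un([(64,51),(86,505)]),.028); print("plate left edge",w,np.arctan2(*(w[1]-w[0])[1::-1]))
w=world(c4,un([(435,51),(413,505)]),.028); print("plate right edge",w,np.arctan2(*(w[1]-w[0])[1::-1]))
print(robot.get_state()['time'])
E
```

```text
hit True dz [0.0003 0.0001 0.0005] df [1.6094 0.5346 6.7543] 36.725
[ 0.4701 -0.2392  0.0664]
[ 0.4695 -0.2404  0.1243] [0.0, 0.48, nan, 0.51] [25, 25, 0, 24]
tab outer top [[ 0.3973 -0.2849  0.064 ]
 [ 0.3884 -0.2157  0.064 ]] yaw 0.12731916919828695
plate left edge [[ 0.3993 -0.3     0.028 ]
 [ 0.5329 -0.2834  0.028 ]] 0.12354999907177908
plate right edge [[ 0.3866 -0.2011  0.028 ]
 [ 0.5202 -0.1837  0.028 ]] 0.12982436321170754
38.2917
  return _methods._mean(a, axis=axis, dtype=dtype,
  ret = ret.dtype.type(ret / rcount)
```

The pile reads consistently, with yellow at (0.4695, −0.2404) and yaw 0.124 against blue at (0.4705, −0.2406) and 0.1255. Now the push.

```bash
python3 - <<'E'
from h import *
u=np.array([np.cos(.127),np.sin(.127),0]); T=Rz(.127)@np.diag([-1,1,-1.]); tab=np.array([.3929,-.2503,.042])
p=robot.get_state()['ee_pos']; robot.move_linear([p[0],p[1],.2],velocity=.25)
a=tab-u*.030
robot.move_linear([a[0],a[1],.2],velocity=.25,frame=T); robot.gripper_to(0.0)
robot.move_linear(a,velocity=.15); robot.pause(.2)
hit=robot.move_linear(a+u*.03,velocity=.02,threshold=1.2); s=robot.get_state(); d0=(s['ee_pos']-a)@u; print("contact",hit,d0,s['force'],s['time'])
hit=robot.move_linear(a+u*(d0+.055),velocity=.04,threshold=12); s=robot.get_state(); print(hit,(s['ee_pos']-a)@u-d0,s['force'],s['time'])
if not hit:
    hit=robot.move_linear(a+u*(d0+.09),velocity=.02,threshold=9); s=robot.get_state(); print("end",hit,(s['ee_pos']-a)@u-d0,s['force'],s['time'])
E
```

```text
contact True 0.021637175442959452 [ 0.1935 -0.6594  0.2108] 42.8833
False 0.05508144822410645 [ 0.2115 -0.8672  0.2042] 44.4167
end True 0.07190714406014728 [-0.0247  1.1923  0.8376] 45.3917
```

```bash
python3 - <<'E'
from h import *
u=np.array([np.cos(.127),np.sin(.127),0]); p0=robot.get_state()['ee_pos']
hit=robot.move_linear(p0+u*.012,velocity=.015,threshold=12); s=robot.get_state(); print(hit,(s['ee_pos']-p0)@u,s['force'],s['time'])
p=s['ee_pos']-u*.02; robot.move_linear(p,velocity=.06); robot.move_linear([*p[:2],.15],velocity=.2)
T=Rz(.1262)@np.diag([-1,1,-1.])
q=np.array([.4701,-.2392,0])+u*.073; robot.move_linear([q[0],q[1],.20],velocity=.2,frame=T); robot.gripper_to(.08)
robot.move_linear([q[0],q[1],.135],velocity=.15); robot.pause(.25)
c,im=shot("wrist","f1"); b=np.array([.4697,-.2404,0])+u*.072
for d in(0,.001,-.001): 
    r=edgefit(c,im,flatpose(.068),[b[0]+d,b[1],.1255],rad=4); print(r[0],r[1],(r[0][:2]-[.4695,-.2404])@u[:2])
print(robot.get_state()['time'])
side=robot.grab_frame("side")[:,:,::-1]; cs=robot.camera_info("side"); cv2.imwrite("pics/side9.png",side)
E
```

```text
True -5.6669868164490326e-05 [-0.637  -0.0694  0.3091] 45.7167
[ 0.5422 -0.2313  0.1265] [0.11, 0.54, 0.16, 0.44] 0.07324607998006061
[ 0.5422 -0.2314  0.1273] [0.09, 0.49, 0.14, 0.43] 0.07324584969593509
[ 0.5422 -0.2313  0.1262] [0.12, 0.53, 0.15, 0.47] 0.07323549274680147
49.7833
```

```bash
python3 - <<'E'
from h import *
p=robot.get_state()['ee_pos']; robot.move_linear([p[0],p[1],.26],velocity=.2); robot.pause(.3); print(robot.get_state()['time'],robot.sign_off())
E
```

```text
the job is handed in; nothing more can be done
50.9083 None
```

Job handed in at about 51 s: green is stacked on blue and yellow on green, aligned to about 1 mm by my camera fits. The shuttle was pushed about 72 mm until it hit a hard stop, and the pile rode along with it. I could not check the final picture by eye because the 10 views were used up.

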